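Seat the ejector plate on the vegetable cutter's drive shaft

TASK

The white ejector plate of the vegetable cutter has been dropped over the drive shaft but is still sitting on top of the cross pin. Push one of its blue vanes round with a fingertip until the notches in the hub come over the pin and the plate drops, then press down on the hub with the fingertips until the plate is fully home on its seat. Do not pick the plate up or tip it, and leave the pan, pusher, jar and grating disc where they are.

Things in the scene. Friction and masses are not known exactly. Their poses are not given: they have to be found in the camera images.
- machine: Benchtop vegetable cutter in aluminium, feed head taken off, bolted down. Origin: on the bench, under the bowl's centre. Housing from x = -165 to +125 mm, 236 mm wide, 165 mm high; on it a round open bowl, inside diameter 206 mm, wall 7 mm, flat floor 200 mm and rim 250 mm above the bench. Lugs at the rim on +x and -x reach 128 mm from the axis, at most 253 mm above the bench.
- outlet (a point): Mouth of the outlet chute, a sloping duct 115 mm wide on the machine's -y side, where the bowl wall is open; nowhere higher than 260 mm above the bench. Fixed.
- drive_shaft: Steel shaft, 20 mm diameter, upright in the middle of the bowl; the motor brake holds it still. Origin: on its axis at the seat, the shoulder on which the plate's hub must rest, 206 mm above the bench. A cross pin 40 mm long, 8 mm wide, 8 mm high lies on the seat along x. A rubber ring round its foot stops the hub about 4 mm above the seat; pressed with about 10 N it yields and stays down.
- shaft_top (a point): Centre of the shaft's end, 51 mm above the seat. The top 15 mm of the shaft has two flats 12 mm apart, and a red line across the end; flats and line run along the cross pin (x), which the plate hides, and so show where the pin is.
- ejector_plate: Loose white disc, 188 mm diameter, 5 mm thick, about 0.25 kg, slipped over the shaft with 1 mm play. Origin: centre of its underside (disc and hub alike), z up. Blue hub 60 mm diameter, 30 mm high; bore 22 mm with two opposite notches 12 mm wide along +x and -x, right through; either notch fits either end of the pin. At the start it rests on the pin, 8 mm above the seat, 30 to 90 degrees off.
- hub_top (a point): Centre of the hub's flat top, 30 mm above the plate's underside; the shaft sticks up through it, 13 mm at the start and 21 mm when home. When the notches come over the pin the plate drops by itself about 4 mm onto the rubber ring and turns no farther; it must then be pressed the last 4 mm.
- vane_1 (a point): Middle of the blue vane on the plate's +x side, 60 mm from the axis, 15 mm above the plate's underside. The vane is an upright rib 6 mm thick along x, from 29 to 89 mm from the axis; it stands 20 mm above the disc.
- vane_2 (a point): The same for the like vane on the plate's -x side.
- pan: Stainless pan, loose, under the outlet chute, 176 mm by 162 mm, 65 mm high. Origin: centre of its underside. Leave alone.
- pusher: White plastic feed pusher standing on the bench, 80 mm at its widest, 148 mm high. Origin: centre of its underside. Leave alone.
- jar: Closed jar, 82 mm diameter, 125 mm high, standing on the bench. Origin: centre of its underside. Leave alone.
- grating_disc: Steel grating disc with a black hub lying flat on the bench, 185 mm diameter, 21 mm high. Origin: centre of its underside. Leave alone.
Things that resemble listed ones, but are neither listed nor needed, are in the scene too. Leave any turquoise or yellow look-alike of the ejector_plate alone.

How it is judged:
By the outcome, as a careful person would: the job done as asked, in the order asked, and still so for the second after the job is handed in, with the robot touching nothing.
It also fails if it takes over 61 s, if anything falls off the work surface, if the arm or the gripper's body presses on something with over 40 N, if the wrist force passes 120 N, or if a joint passes its speed limit or range.

ROBOT

A 6-joint arm with a two-finger parallel gripper is mounted at the origin on the work surface. World frame = base frame: x ahead of the robot, y to its left, z up, the work surface at z = 0. Lengths are in m, angles in rad, forces in N, time in s.
With the tool pointing down it reaches from about 0.3 to 0.775 m from the base axis. Payload 14.6 kg.
Tool frame: the origin (TCP) lies at the very end of the fingers, on their centre line; the grasp point (between the pads) lies 19 mm behind it; z points along the fingers, y is the line along which they close (so a half turn about z gives the same grasp; the last joint's range is limited). The gripper opens to 94 mm and grips with 3 to 60 N. Pads are 16 mm wide; open, the fingers measure 119 mm over their backs; the gripper's body (75 mm by 177 mm) begins 78 mm behind the grasp point.
Start: joints at [1.223, 0.3, 1.521, -0, 1.321, -0.067], TCP at [0.152, 0.528, 0.205] pointing down, gripper open.
Joint ranges: [-3.03, 3.03], [-0.79, 2.21], [0.23, 2.52], [-1.04, 4.18], [0, 3.07], [-2.55, 2.55]. Speed limits (rad/s): [2.22, 2.22, 2.57, 3.14, 3.14, 3.14].

INTERFACE

Orientations are given as [roll, pitch, yaw] about the fixed x, y, z axes, in that order (R = Rz(yaw) Ry(pitch) Rx(roll)).
In Python, from station import ctrl gives the robot as it stands.
- The arm moves only by the tool carry_out, never from a script. Its argument "motion" is text: rows parted by semicolons, each of 7 numbers parted by spaces: the shift along the world's x, y, z in m, then the turn, a rotation vector about the world's x, y, z in degrees, then the closure in counts, from 0 (fully open) to 255 (shut). In form: dx dy dz wx wy wz hand; .... A call has 1 to 20 rows; each row shifts and turns the commanded pose from where the row before left it; what a row does not reach is not made up. A row lasts 1/12 s, in which the tool goes at most 41.7 mm and 7.16 degrees, less where a joint would pass 70% of its speed; a pose out of reach is approached as far as the arm can. A call is refused whole if a number of a shift passes 0.0417 or a number of a turn 7.16, either way. A call with a gripper value outside its range is refused whole. The fingers move at their own pace and stop on an object; "grip_force" is the grip in N (left out, the last holds). Time passes only in rows, so rows that do not move let the fingers close. It gives the time, the measured TCP pose, the force, the opening and the grip force at its end, in the units of the state.
- ctrl.get_obs(): the state, without advancing time (a new reading comes with each control period).
- ctrl.camera(name): name is "scene" or "side" or "wrist"; returns a dict with "pixels" (480x640x3 uint8, red, green, blue), "range_z" (480x640 float32, m along the optical axis (not along the pixel's ray), 0 where there is no reading), "K" (3x3 intrinsics, pixels), "dist" ([k1, k2, p1, p2, k3] as OpenCV has them; the pictures are not rectified), "position" and "attitude" of the camera in the world. Camera axes: x right, y up, looking along -z (the intrinsics and any distortion apply to the point x, -y, -z); pixel columns grow to the right and rows downward; lengths in m; the calibration is good to about 2 mm. A picture is of the moment at which its call begins.
- ctrl.hand_in(): hands the job in; it is judged then, once.
The state is a dict: "time_s": time; "qpos": joint angles; "joint_vel": joint speeds; "tau": joint torques, N m; "ee_pos": TCP position; "eef_rot": TCP orientation; "force": force on the tool from outside, world axes, zero at the start; "moment": the same for the moment, N m; "grip_width": finger opening in m; "grip_force": force on a finger pad.
Only numpy, scipy, OpenCV 4.12 (cv2) and the standard library are available. Lean on these libraries where they do the work, as an engineer would, in place of code of your own. Each camera call takes 0.05 s, during which the arm holds its last target. There are 200 camera calls.

## Working session

There is one attempt and no reset: what is moved stays moved. The work goes in short steps, Python scripts to look and compute and a tool call to move; the robot and the scene stay as the last step left them, time stands still between calls to the robot, and variables do not carry over. Pictures are saved under pics/ and viewed, at most 10 in all, crops included, and the job is handed in when it is done.

Besides the shell and the picture viewer there is one more tool, called after "Emit:" as a command line: name --argument value ..., lists and objects as JSON in quotes. carry_out: Moves the arm, as the interface text tells. Its arguments: {"type":"object","properties":{"motion":{"type":"string"},"grip_force":{"type":"number"}},"required":["motion"]}

```bash
mkdir -p pics; cat > h.py <<'E'
import numpy as np, cv2
from station import ctrl
from scipy.spatial.transform import Rotation as R
def cam(n):
    c=ctrl.camera(n); return c
def att(c):
    a=np.array(c["attitude"],float)
    if a.shape==(3,3): return a
    if a.size==4: return R.from_quat(a).as_matrix()
    return R.from_euler('xyz',a).as_matrix()
def cloud(c):
    h,w=c["range_z"].shape
    u,v=np.meshgrid(np.arange(w),np.arange(h))
    p=cv2.undistortPoints(np.stack([u,v],-1).reshape(-1,1,2).astype(np.float64),np.array(c["K"]),np.array(c["dist"])).reshape(h,w,2)
    z=c["range_z"].astype(float)
    P=np.stack([p[...,0]*z,-p[...,1]*z,-z],-1)
    return P@att(c).T+np.array(c["position"])
def save(im,n): cv2.imwrite("pics/"+n,im[...,::-1])
E
python3 - <<'E'
from h import *
for n in("scene","side"):
    c=cam(n); save(c["pixels"],n+"0.png"); print(n,c["position"],c["attitude"]); np.savez(n+"0.npz",P=cloud(c),im=c["pixels"])
print(ctrl.get_obs())
E
```

```text
scene [ 0.92396695 -0.56205781  1.26979895] [0.5333252  0.00231746 0.64956176]
side [ 0.18966979 -1.13592842  0.91021519] [ 1.00371319 -0.00417889 -0.32181042]
{'time_s': 0.1, 'qpos': array([ 1.22338925e+00,  3.00409076e-01,  1.52149044e+00,  4.91182642e-06,
        1.32071495e+00, -6.65815524e-02]), 'joint_vel': array([-0.0004872 , -0.00285877,  0.00021398,  0.00107792,  0.00025095,
        0.00011609]), 'tau': array([ 1.06860763e-03, -5.32635498e+01, -3.53295708e+01,  7.09553459e-02,
        2.33792252e-02,  2.13949733e-05]), 'ee_pos': array([0.15234594, 0.52824234, 0.2049587 ]), 'eef_rot': array([-3.14057342e+00, -7.27311672e-05,  2.86076588e+00]), 'force': array([ 0.24421096,  0.8766596 , -0.31647521]), 'moment': array([0.00684815, 0.03011014, 0.04371034]), 'grip_force': 0.0, 'grip_width': 0.09428081095229086}
```

View pics/scene0.png

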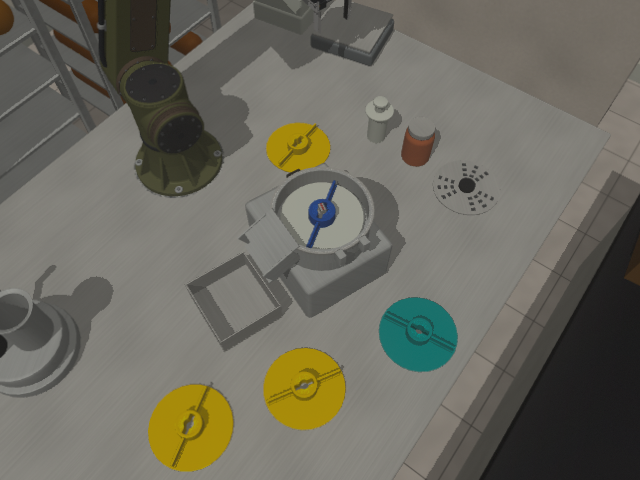

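View pics/side0.png

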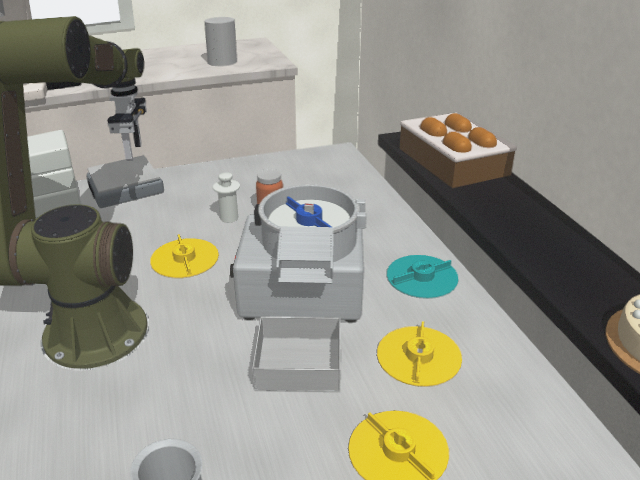

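The white plate with the blue vanes is in the bowl, at scene (322,213) and side (309,212). The three yellow plates, at scene (298,147), (305,388) and (191,427), and the turquoise one at (418,333) lie on the bench and are look-alikes. Only the white one matches. Next I measure it and confirm it in a crop.

```bash
python3 - <<'E'
from h import *
for n in("scene","side"):
    d=np.load(n+"0.npz");P=d["P"];im=d["im"].astype(int)
    r,g,b=im[...,0],im[...,1],im[...,2]
    m=(b>r+50)&(b>g+40)&(P[...,2]>.2)&(P[...,2]<.3)
    Q=P[m]; print(n,m.sum(),Q[:,2].min(),Q[:,2].max())
    top=Q[(Q[:,2]>.238)]
    lo=Q[(Q[:,2]>.229)&(Q[:,2]<.238)]
    hc,hr=cv2.minEnclosingCircle(top[:,:2].astype(np.float32)); print("hub",hc,hr,np.median(top[:,2]))
    l=lo[np.linalg.norm(lo[:,:2]-hc,axis=1)>.04]
    line=cv2.fitLine(l[:,:2].astype(np.float32),cv2.DIST_HUBER,0,.01,.01).ravel(); print("vane dir",np.degrees(np.arctan2(line[1],line[0])),line[2:],np.median(l[:,2]))
    e=(l[:,:2]-hc)@line[:2];print("ext",e.min(),e.max())
    near=(np.hypot(P[...,0]-hc[0],P[...,1]-hc[1])<.03)
    mr=near&(r>g+50)&(r>b+50); q=P[mr];print("red",mr.sum(),q.mean(0) if mr.sum() else 0)
    if mr.sum()>4:
        f=cv2.fitLine(q[:,:2].astype(np.float32),cv2.DIST_HUBER,0,.01,.01).ravel();print("red dir",np.degrees(np.arctan2(f[1],f[0])))
    # rim
    R_=np.hypot(P[...,0]-hc[0],P[...,1]-hc[1]); k=(abs(P[...,2]-.25)<.003)&(R_>.095)&(R_<.12)
    rc=P[k][:,:2]; A=np.c_[2*rc,np.ones(len(rc))];s=np.linalg.lstsq(A,(rc**2).sum(1),rcond=None)[0];print("rim c",s[:2],np.sqrt(s[2]+s[0]**2+s[1]**2),np.median(P[k][:,2]))
    # lugs: points z .24-.256, R .113-.13
    k=(P[...,2]>.235)&(P[...,2]<.258)&(R_>.117)&(R_<.132); q=P[k][:,:2]-hc; print("lug/chute az",np.histogram(np.degrees(np.arctan2(q[:,1],q[:,0])),bins=36,range=(-180,180))[0])
s=np.load("scene0.npz")["im"][160:270,240:400]; t=np.load("side0.npz")["im"][180:260,250:370]
a=cv2.resize(s,(800,550),interpolation=cv2.INTER_CUBIC); save(a,"crop1.png")
E
```

```text
scene 411 0.22019331714764068 0.2509751978391872
hub (0.5268805027008057, -0.016943752765655518) 0.08497060835361481 0.243967349118692
vane dir -71.97994 [ 0.52648723 -0.02263761] 0.23696547609546914
ext -0.08954478346215529 0.08560786494352883
red 3 [ 0.5265287  -0.01642775  0.25724832]
rim c [ 0.5249712  -0.01639363] 0.10900330539953877 0.2502307285451223
lug/chute az [ 0  0  0  0 58 64 67 65 68 54  0  0  0  0 79  1  3 72  0  0  0  0  0  0
  0  0  2  0  0  5  2  1  3 21 24  1]
side 550 0.21920733224986022 0.2491305901694214
hub (0.5243649482727051, -0.015588928014039993) 0.08340280503034592 0.2440671543052933
vane dir -72.087845 [ 0.5213775  -0.00889464] 0.23384793927683512
ext -0.08216439679014562 0.07811841700652838
red 6 [ 0.52595211 -0.01816829  0.25920368]
red dir -27.47411
rim c [ 0.52555339 -0.01993686] 0.10912263188232825 0.250905774133788
lug/chute az [ 0  0  0  0 42 72 71 67 69 57 11  8 11 17 67  2 37 28  0  1  1  0  0  0
  0  0  0  0  0  0  0  0  0  4 17  1]
```

View pics/crop1.png

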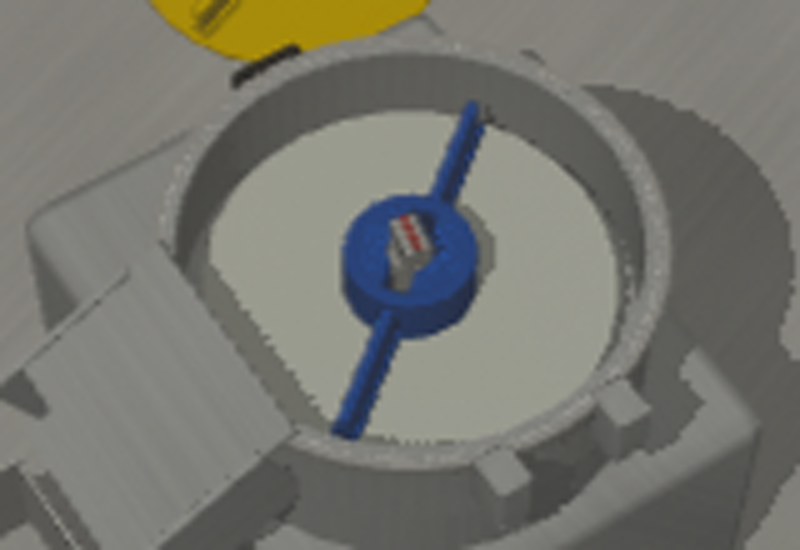

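The crop confirms the white plate and blue hub in the bowl. The vanes lie along about -72°, and the red line and flats at roughly -20 to -27°. So the plate has to turn about 45–50° counterclockwise. I'll rise over the bowl and refine this with the wrist camera.

Emit:
carry_out --motion "0 0 0.04 0 0 0 0; 0 0 0.04 0 0 0 0; 0 0 0.04 0 0 0 0; 0 0 0.04 0 0 0 0; 0 0 0.04 0 0 0 0; 0.025 -0.03 0 0 0 -4 255; 0.025 -0.03 0 0 0 -4 255; 0.025 -0.03 0 0 0 -4 255; 0.025 -0.03 0 0 0 -4 255; 0.025 -0.03 0 0 0 -4 255; 0.025 -0.03 0 0 0 -4 255; 0.025 -0.03 0 0 0 -4 255; 0.025 -0.03 0 0 0 -4 255; 0.025 -0.03 0 0 0 -4 255; 0.025 -0.03 0 0 0 -4 255; 0.025 -0.03 0 0 0 -4 255; 0.025 -0.03 0 0 0 -4 255; 0.025 -0.03 0 0 0 -4 255; 0.025 -0.03 0 0 0 -4 255; 0 0 0 0 0 0 255" --grip_force 20

```text
time_s: 1.77
ee_pos: [0.5051, 0.104, 0.4038]
eef_rot: [-3.139, 0.0, 1.874]
force: [-0.5, 0.3, 0.2]
grip_width: 0.0005
grip_force: 0.0
```

```bash
python3 - <<'E'
from h import *
c=cam("wrist"); save(c["pixels"],"w1.png"); np.savez("w1.npz",P=cloud(c),im=c["pixels"])
print(c["position"],att(c)[:,2]); o=ctrl.get_obs(); print(o["ee_pos"],o["eef_rot"],o["grip_width"],o["qpos"])
E
```

```text
[0.48149873 0.18211923 0.58410435] [-0.08053055  0.26496193  0.96089022]
[0.5037146  0.10611304 0.40410638] [-3.13912646e+00 -2.53491110e-04  1.87860894e+00] 0.0004608202001083533 [ 1.36555377e-01  1.56467429e-01  1.24628442e+00 -1.73019427e-04
  1.74131412e+00 -1.71286702e-01]
```

View pics/w1.png

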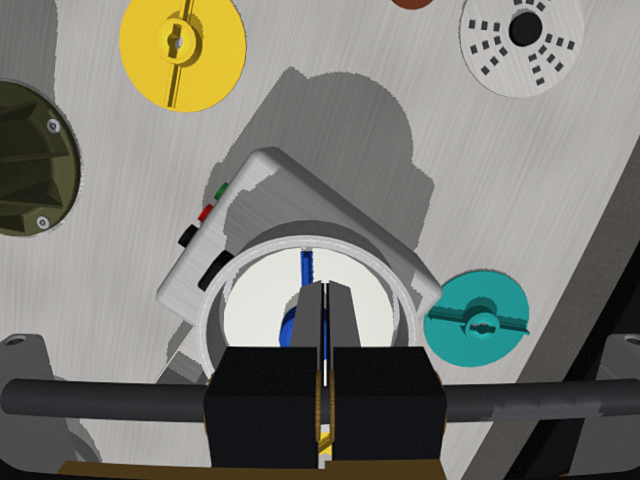

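The wrist view shows the bowl at (310,320), with its hub hidden by the fingers. I'll move 0.13 m in -y to clear it.

Emit:
carry_out --motion "0.005 -0.035 0 0 0 0 255; 0.005 -0.035 0 0 0 0 255; 0.005 -0.035 0 0 0 0 255; 0.005 -0.035 0 0 0 0 255; 0 0 0 0 0 0 255; 0 0 0 0 0 0 255"

```text
time_s: 2.32
ee_pos: [0.5222, -0.0319, 0.4052]
eef_rot: [-3.141, -0.0, 1.882]
force: [-0.0, 0.7, -0.3]
grip_width: 0.0003
grip_force: 0.0
```

```bash
cat > meas.py <<'E'
from h import *
def meas(name):
    c=cam("wrist"); P=cloud(c); im=c["pixels"]; save(cv2.resize(im[60:360,120:520],(800,600),interpolation=cv2.INTER_CUBIC),name)
    o=ctrl.get_obs(); print(o["time_s"],o["ee_pos"],o["eef_rot"],o["qpos"])
    r,g,b=[im[...,i].astype(int) for i in range(3)]
    D=lambda q:np.degrees(np.arctan2(*cv2.fitLine(q[:,:2].astype(np.float32),cv2.DIST_HUBER,0,.01,.01).ravel()[[1,0]]))
    m=(b>r+50)&(b>g+30)&(P[...,2]>.2)&(P[...,2]<.26); Q=P[m]
    R0=np.array([.5255,-.017]); d=np.linalg.norm(Q[:,:2]-R0,axis=1)
    t=Q[(d<.034)&(Q[:,2]>.235)]; z=np.median(t[:,2])
    t=t[abs(t[:,2]-z)<.004]; hc,hr=cv2.minEnclosingCircle(t[:,:2].astype(np.float32)); print("hub",hc,hr,"z",z,len(t))
    l=Q[(d>.036)&(Q[:,2]>.225)]; az=np.degrees(np.arctan2(l[:,1]-R0[1],l[:,0]-R0[0])); print("vane pts",len(l),"dir",D(l),"az med",np.median(az),"z",np.median(l[:,2]))
    near=np.linalg.norm(P[...,:2]-R0,axis=-1)<.016
    q=P[near&(r>g+40)&(r>b+40)]; print("red",len(q),q.mean(0),D(q))
    s=P[near&(P[...,2]>.253)]; rr=cv2.minAreaRect((s[:,:2]*1000).astype(np.float32)); print("shaft top",len(s),rr,np.median(s[:,2]))
    k=(P[...,2]>.247)&(P[...,2]<.253); Rr=np.linalg.norm(P[...,:2]-R0,axis=-1); rc=P[k&(Rr>.095)&(Rr<.116)][:,:2]
    A=np.c_[2*rc,np.ones(len(rc))];w=np.linalg.lstsq(A,(rc**2).sum(1),rcond=None)[0];print("rim",w[:2],np.sqrt(w[2]+w[:2]@w[:2]))
    dm=(Rr>.04)&(Rr<.085)&(b<r+25)&(P[...,2]>.2)&(P[...,2]<.228)
    print("disc top z",np.median(P[dm][:,2]),dm.sum())
E
python3 -c "
from meas import *
meas('w2.png')"
```

```text
2.3667 [ 0.52220072 -0.03090873  0.40543324] [-3.14155086e+00 -3.05428968e-04  1.88371794e+00] [-1.29277040e-01  1.75460682e-01  1.22135569e+00  2.62131088e-04
  1.74494475e+00 -4.42153264e-01]
hub (0.5225011110305786, -0.018319884315133095) 0.03312212601304054 z 0.24474538633309212 2367
vane pts 682 dir -72.18152 az med 107.77792928684491 z 0.2397567081512439
red 75 [ 0.5231804  -0.01589256  0.25869855] -31.337797
shaft top 10624 ((521.80419921875, -14.916996002197266), (31.400287628173828, 23.453781127929688), 63.89924240112305) 0.5272652332287171
rim [ 0.52342452 -0.0163237 ] 0.10834209268544283
disc top z 0.22009720304778335 16303
```

View pics/w2.png

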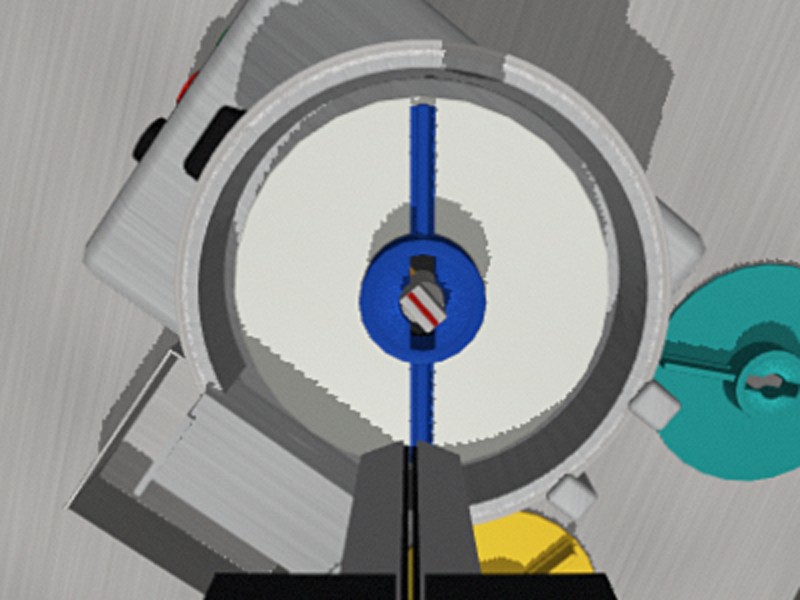

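The wrist view puts the hub at crop (423,300), the vane at az 107.8°, and the red line at about -31° (equivalently 149°). So the plate must turn about 41° counterclockwise. I'll lower the closed fingertips beside the +y vane on its clockwise side.

Emit:
carry_out --motion "0.001 0.02 0 0 0 0 255; 0.001 0.02 0 0 0 0 255; 0.001 0.02 0 0 0 0 255; 0.002 0.021 0 0 0 0 255; 0 0 0 0 0 0 255; 0 0 -0.036 0 0 0 255; 0 0 -0.036 0 0 0 255; 0 0 -0.036 0 0 0 255; 0 0 -0.036 0 0 0 255; 0 0 -0.02 0 0 0 255; 0 0 -0.01 0 0 0 255; 0 0 -0.006 0 0 0 255; 0 0 0 0 0 0 255; 0 0 0 0 0 0 255"

```text
time_s: 3.53
ee_pos: [0.5279, 0.0498, 0.2268]
eef_rot: [3.14, 0.0, 1.884]
force: [0.1, -0.0, -0.1]
grip_width: 0.0007
grip_force: 0.0
```

```bash
python3 - <<'E'
from h import *
o=ctrl.get_obs(); print(o["ee_pos"],o["eef_rot"],o["force"])
C=np.array([.5235,-.0165]); d=o["ee_pos"][:2]-C
for k in range(18):
    f=lambda a:R.from_euler('z',a,degrees=True).as_matrix()[:2,:2]@d
    print(4*k+4,np.round(f(4*k+4)-f(4*k),4))
E
```

```text
[0.52785457 0.04975892 0.22681492] [3.13980782e+00 4.95132687e-04 1.88392651e+00] [ 0.0839586  -0.02098871 -0.09538331]
4 [-0.0046  0.0001]
8 [-0.0046 -0.0002]
12 [-0.0046 -0.0005]
16 [-0.0046 -0.0008]
20 [-0.0045 -0.0011]
24 [-0.0044 -0.0015]
28 [-0.0043 -0.0018]
32 [-0.0042 -0.002 ]
36 [-0.004  -0.0023]
40 [-0.0038 -0.0026]
44 [-0.0036 -0.0029]
48 [-0.0034 -0.0031]
52 [-0.0032 -0.0033]
56 [-0.003  -0.0036]
60 [-0.0027 -0.0038]
64 [-0.0024 -0.0039]
68 [-0.0022 -0.0041]
72 [-0.0019 -0.0042]
```

Emit:
carry_out --motion "-0.0023 0 0 0 0 2 255; -0.0023 0.0001 0 0 0 2 255; -0.0023 -0.0001 0 0 0 2 255; -0.0023 -0.0001 0 0 0 2 255; -0.0023 -0.0002 0 0 0 2 255; -0.0023 -0.0003 0 0 0 2 255; -0.0023 -0.0004 0 0 0 2 255; -0.0023 -0.0004 0 0 0 2 255; -0.0023 -0.0005 0 0 0 2 255; -0.0022 -0.0006 0 0 0 2 255; -0.0022 -0.0007 0 0 0 2 255; -0.0022 -0.0008 0 0 0 2 255; -0.0022 -0.0009 0 0 0 2 255; -0.0021 -0.0009 0 0 0 2 255; -0.0021 -0.001 0 0 0 2 255; -0.0021 -0.001 0 0 0 2 255; -0.002 -0.0011 0 0 0 2 255; -0.002 -0.0012 0 0 0 2 255; -0.0019 -0.0013 0 0 0 2 255; -0.0019 -0.0013 0 0 0 2 255"

```text
time_s: 5.2
ee_pos: [0.4843, 0.0368, 0.2271]
eef_rot: [3.14, 0.002, 2.583]
force: [0.2, 0.0, -0.3]
grip_width: 0.0004
grip_force: 0.3
```

```bash
python3 -c "
from meas import *
meas('w3.png')
c=cam('scene');P=cloud(c);im=c['pixels'].astype(int);r,g,b=im[...,0],im[...,1],im[...,2]
m=(b>r+50)&(b>g+40)&(P[...,2]>.2)&(P[...,2]<.26);Q=P[m];d=np.hypot(Q[:,0]-.5235,Q[:,1]+.0165)
print('scene hub z',np.median(Q[(d<.028),2]),np.percentile(Q[d<.028,2],80));l=Q[(d>.036)];print(len(l),np.degrees(np.arctan2(l[:,1]+.0165,l[:,0]-.5235))[::12].round())
"
```

```text
5.25 [0.48412418 0.03664038 0.22710107] [3.14019791e+00 2.25745445e-03 2.58591153e+00] [ 8.68669820e-05  1.36324592e-01  1.66889897e+00 -6.37262713e-06
  1.33371553e+00 -1.01502842e+00]
hub (0.5460767149925232, -0.0006521266186609864) 0.005897305440157652 z 0.244853437627682 89
vane pts 1125 dir -41.851185 az med 140.92830850798566 z 0.23948109217702215meas.py:13: RuntimeWarning: Mean of empty slice.
  q=P[near&(r>g+40)&(r>b+40)]; print("red",len(q),q.mean(0),D(q))
  ret = um.true_divide(
Traceback (most recent call last):
  File "meas.py", line 13, in meas
    q=P[near&(r>g+40)&(r>b+40)]; print("red",len(q),q.mean(0),D(q))
                                                              ~^^^
  File "meas.py", line 6, in <lambda>
    D=lambda q:np.degrees(np.arctan2(*cv2.fitLine(q[:,:2].astype(np.float32),cv2.DIST_HUBER,0,.01,.01).ravel()[[1,0]]))
                                      ~~~~~~~~~~~^^^^^^^^^^^^^^^^^^^^^^^^^^^^^^^^^^^^^^^^^^^^^^^^^^^^^
cv2.error: OpenCV(4.12.0) /io/opencv/modules/imgproc/src/linefit.cpp:50: error: (-215:Assertion failed) count > 0 in function 'fitLine2D_wods'
```

View pics/w3.png

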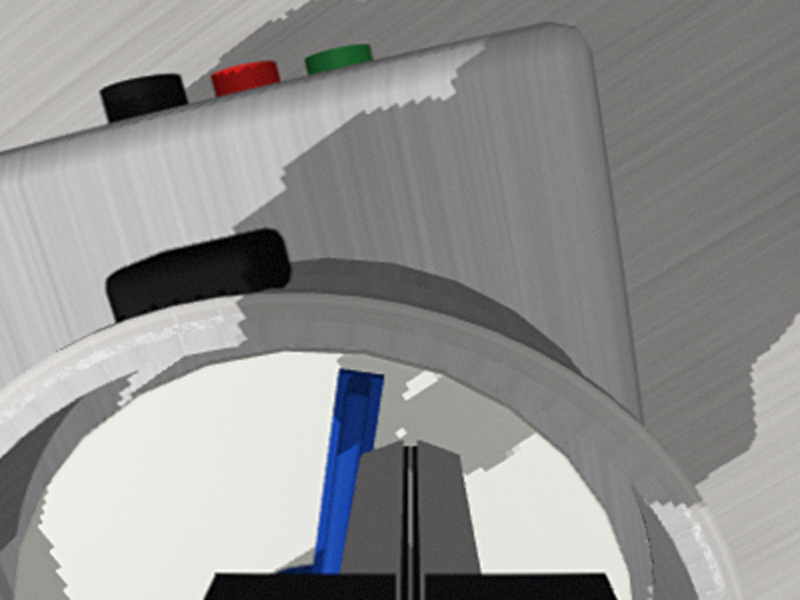

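The fingertip pushes the vane, visible at crop (350,470), and it has turned to about 139°. It is still riding high. I'll continue in small steps.

Emit:
carry_out --motion "-0.0014 -0.001 0 0 0 1.5 255; -0.0014 -0.0011 0 0 0 1.5 255; -0.0013 -0.0011 0 0 0 1.5 255; -0.0013 -0.0011 0 0 0 1.5 255; 0 0 0 0 0 0 255"

```text
time_s: 5.67
ee_pos: [0.4789, 0.0324, 0.2269]
eef_rot: [3.141, 0.002, 2.687]
force: [0.0, 1.2, 1.7]
grip_width: 0.0002
grip_force: 0.6
```

```bash
cat > chk.py <<'E'
from h import *
o=ctrl.get_obs(); print(o["time_s"],o["ee_pos"],np.degrees(o["eef_rot"]),o["force"])
c0=np.array([.5235,-.0165])
for n in("wrist","scene","side"):
    c=cam(n);P=cloud(c);r,g,b=[c["pixels"][...,i].astype(int) for i in range(3)]
    m=(b>r+50)&(b>g+30)&(P[...,2]>.2)&(P[...,2]<.26);Q=P[m];d=np.linalg.norm(Q[:,:2]-c0,axis=1)
    h=Q[d<.027]; l=Q[d>.038]
    if len(h)>20: print(n,"hub z",np.percentile(h[:,2],[50,75,90]).round(4))
    if len(l)>20:
        f=cv2.fitLine(l[:,:2].astype(np.float32),cv2.DIST_HUBER,0,.01,.01).ravel()
        e=(np.degrees(np.arctan2(f[1],f[0])))%180; print(n,"vane",len(l),e.round(1),"z",np.percentile(l[:,2],[50,75,90]).round(4))
E
python3 chk.py
```

```text
5.6667 [0.47891699 0.03241907 0.22686463] [1.79939521e+02 1.28451292e-01 1.53937798e+02] [0.01663599 1.23008143 1.69919132]
wrist hub z [0.2421 0.2426 0.2429]
wrist vane 1516 141.2 z [0.235  0.2362 0.2367]
scene hub z [0.241  0.2421 0.2434]
scene vane 153 145.3 z [0.2338 0.2368 0.2386]
side hub z [0.2409 0.2424 0.2433]
side vane 369 145.0 z [0.2284 0.2344 0.2373]
```

It has begun to drop: the vane top went from 0.2395 to about 0.236. I'll nudge it 3° more so it sits fully over the pin.

Emit:
carry_out --motion "-0.0013 -0.0011 0 0 0 1.5 255; -0.0013 -0.0011 0 0 0 1.5 255; 0 0 0 0 0 0 255; 0 0 0 0 0 0 255"

```text
time_s: 6.15
ee_pos: [0.476, 0.0304, 0.2258]
eef_rot: [3.141, 0.0, 2.737]
force: [0.6, 0.8, 2.4]
grip_width: 0.0005
grip_force: 1.2
```

```bash
python3 chk.py
```

```text
6.15 [0.47598783 0.03038938 0.22578643] [1.79978524e+02 2.59539854e-02 1.56832703e+02] [0.64086079 0.79772032 2.36220917]
wrist hub z [0.2426 0.2429 0.2431]
wrist vane 1489 145.0 z [0.234  0.2353 0.2359]
scene hub z [0.2414 0.2427 0.2438]
scene vane 158 148.6 z [0.2333 0.2375 0.2395]
side hub z [0.2406 0.2426 0.2435]
side vane 387 148.3 z [0.2291 0.2349 0.2382]
```

```bash
cat > plane.py <<'E'
from h import *
c0=np.array([.5235,-.0165])
for n in("scene","side"):
    c=cam(n);P=cloud(c);r,g,b=[c["pixels"][...,i].astype(int) for i in range(3)]
    d=np.linalg.norm(P[...,:2]-c0,axis=-1)
    m=(d>.034)&(d<.088)&(abs(r-b)<35)&(P[...,2]>.2)&(P[...,2]<.23)
    Q=P[m];
    for _ in range(4):
        A=np.c_[Q[:,:2]-c0,np.ones(len(Q))];s=np.linalg.lstsq(A,Q[:,2],rcond=None)[0];e=Q[:,2]-A@s;Q=Q[abs(e)<2*e.std()+5e-4]
    print(n,len(Q),"tilt mm/100mm",s[:2]*100,"z",s[2])
    z=np.load(n+"0.npz") if __import__('os').path.exists(n+"0.npz") else None
    P=z["P"];m&=True;Q=P[m&(P[...,2]>.2)&(P[...,2]<.23)]
    for _ in range(4):
        A=np.c_[Q[:,:2]-c0,np.ones(len(Q))];s=np.linalg.lstsq(A,Q[:,2],rcond=None)[0];e=Q[:,2]-A@s;Q=Q[abs(e)<2*e.std()+5e-4]
    print("  before",len(Q),s[:2]*100,s[2])
E
python3 plane.py
```

```text
scene 2813 tilt mm/100mm [ 2.89808866 -1.16250472] z 0.21693547028334303
  before 2661 [ 0.19753064 -0.13686776] 0.21979012746341317
side 513 tilt mm/100mm [ 3.16199375 -0.95171853] z 0.2177883121952336
  before 427 [-0.07282802 -0.27047389] 0.22095575879823368
```

The disc is tilted about 1.7° down towards the pushed vane, so the fingertip may be dragging it. I'll back off and check again.

Emit:
carry_out --motion "0.0015 0.003 0 0 0 0 255; 0.0015 0.003 0 0 0 0 255; 0.0015 0.003 0 0 0 0 255; 0 0 0 0 0 0 255; 0 0 0 0 0 0 255"

```text
time_s: 6.82
ee_pos: [0.4803, 0.0394, 0.2253]
eef_rot: [-3.141, -0.0, 2.739]
force: [0.4, -0.9, -0.5]
grip_width: 0.0006
grip_force: 0.0
```

```bash
python3 chk.py; python3 plane.py
```

```text
6.8167 [0.48033578 0.03944235 0.22525901] [-1.79986408e+02 -1.77409798e-02  1.56934532e+02] [ 0.36464522 -0.89788728 -0.51686367]
wrist vane 2072 149.5 z [0.235  0.2364 0.237 ]
scene hub z [0.2407 0.2419 0.2434]
scene vane 165 148.0 z [0.2332 0.2367 0.2383]
side hub z [0.2405 0.2419 0.2431]
side vane 379 147.7 z [0.2286 0.2343 0.2367]
scene 2815 tilt mm/100mm [ 0.13304329 -0.00793848] z 0.21622466022996134
  before 2687 [ 0.17120973 -0.07090018] 0.21980854972588373
side 518 tilt mm/100mm [ 0.2299573  -0.39963295] z 0.21753761170984376
  before 438 [-0.07092825 -0.27865593] 0.22089104619252128
```

The plate is level and about 3.5 mm lower, on the rubber ring, with its vanes at ~148.5° along the pin. Next I rise, centre over the shaft with the fingers opened to about 32 mm, and align.

Emit:
carry_out --motion "0 0 0.03 0 0 0 255; 0 0 0.03 0 0 0 255; 0 0 0.03 0 0 0 255; 0.011 -0.014 0 0 0 -2 168; 0.011 -0.014 0 0 0 -2 168; 0.011 -0.014 0 0 0 -2 168; 0.011 -0.014 0 0 0 -2 168; 0 0 0 0 0 0 168; 0 0 0 0 0 0 168; 0 0 0 0 0 0 168; 0 0 0 0 0 0 168"

```text
time_s: 7.98
ee_pos: [0.524, -0.0162, 0.3157]
eef_rot: [3.141, 0.0, 2.6]
force: [-0.3, -0.2, 0.2]
grip_width: 0.0319
grip_force: 0.0
```

```bash
python3 - <<'E'
from h import *
o=ctrl.get_obs(); print(o["ee_pos"],np.degrees(o["eef_rot"]),o["grip_width"],o["force"])
c=cam("side"); s=c["pixels"][130:280,230:390]; save(cv2.resize(s,(800,750))[:600],"s2.png")
c=cam("wrist"); save(c["pixels"],"w4.png")
E
python3 plane.py
```

```text
[ 0.52398695 -0.01618545  0.3156537 ] [1.79988684e+02 1.45433876e-02 1.48976968e+02] 0.03187067141688518 [-0.33801793 -0.23912121  0.21807553]
scene 2846 tilt mm/100mm [0.01776998 0.09455956] z 0.21622141290775426
  before 2708 [ 0.18877949 -0.13526924] 0.2197793258428648
side 530 tilt mm/100mm [ 0.22274446 -0.15972259] z 0.2172697512412995
  before 446 [-0.083721   -0.10598932] 0.22093720714079268
```

View pics/w4.png

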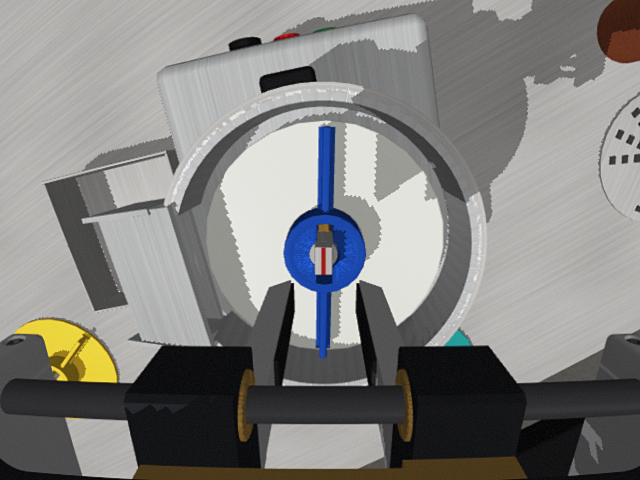

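The wrist view shows the brass pin in the notch at (325,228), the red line at (324,260) along the vanes, and the fingers at x≈292 and 360 straddling the shaft. I'll descend and press.

Emit:
carry_out --motion "0 0 -0.03 0 0 0 168; 0 0 -0.025 0 0 0 168; 0 0 -0.012 0 0 0 168; 0 0 0 0 0 0 168; 0 0 -0.002 0 0 0 168; 0 0 -0.002 0 0 0 168; 0 0 -0.002 0 0 0 168; 0 0 -0.001 0 0 0 168; 0 0 0 0 0 0 168"

```text
time_s: 8.93
ee_pos: [0.5244, -0.0168, 0.2417]
eef_rot: [3.141, 0.0, 2.599]
force: [0.4, -0.3, -0.0]
grip_width: 0.0318
grip_force: 0.0
```

Emit:
carry_out --motion "0 0 -0.001 0 0 0 168; 0 0 -0.001 0 0 0 168; 0 0 -0.001 0 0 0 168; 0 0 0 0 0 0 168; 0 0 0 0 0 0 168"

```text
time_s: 9.35
ee_pos: [0.5245, -0.0168, 0.2391]
eef_rot: [3.141, 0.001, 2.599]
force: [-1.0, 0.2, 5.3]
grip_width: 0.0321
grip_force: 2.6
```

Contact at about 5 N. I'll keep pressing in 1 mm steps.

Emit:
carry_out --motion "0 0 -0.001 0 0 0 168; 0 0 0 0 0 0 168; 0 0 -0.001 0 0 0 168; 0 0 0 0 0 0 168; 0 0 -0.001 0 0 0 168; 0 0 0 0 0 0 168"

```text
time_s: 9.85
ee_pos: [0.5245, -0.0168, 0.2363]
eef_rot: [3.141, 0.001, 2.599]
force: [-1.4, 0.2, 6.6]
grip_width: 0.0319
grip_force: 3.2
```

Emit:
carry_out --motion "0 0 -0.001 0 0 0 168; 0 0 0 0 0 0 168; 0 0 -0.001 0 0 0 168; 0 0 0 0 0 0 168; 0 0 0 0 0 0 168"

```text
time_s: 10.27
ee_pos: [0.5246, -0.0168, 0.2361]
eef_rot: [3.14, 0.003, 2.599]
force: [-8.4, 0.3, 23.2]
grip_width: 0.032
grip_force: 11.3
```

Firm stop at 0.2361 m (expected home height 0.236) with 23 N. Next I retract and check.

Emit:
carry_out --motion "0 0 0.002 0 0 0 168; 0 0 0.005 0 0 0 168; 0 0 0.015 0 0 0 168; 0 0 0.03 0 0 0 168; 0 0 0.04 0 0 0 168; 0 0 0.04 0 0 0 168; 0 0 0.04 0 0 0 168; 0 0 0 0 0 0 168; 0 0 0 0 0 0 168"

```text
time_s: 11.02
ee_pos: [0.5247, -0.0168, 0.4072]
eef_rot: [3.14, 0.003, 2.599]
force: [0.0, -0.1, -1.9]
grip_width: 0.0323
grip_force: 0.0
```

```bash
python3 plane.py; python3 chk.py; python3 -c "
from h import *
c=cam('wrist'); save(c['pixels'],'w5.png')"
```

```text
scene 2768 tilt mm/100mm [-0.04506139  0.02836231] z 0.21180681443887775
  before 2660 [ 0.14749729 -0.07992232] 0.21979429020533342
side 464 tilt mm/100mm [0.16536781 0.38171422] z 0.21282100996701947
  before 372 [-0.11405506 -0.15581536] 0.2208848701295299
11.1167 [ 0.52419742 -0.01674742  0.40421396] [-1.79952492e+02 -9.99557160e-02  1.48909993e+02] [-0.10901603 -0.17504613  0.28725333]
wrist hub z [0.2368 0.2373 0.2379]
wrist vane 1150 147.9 z [0.2309 0.2321 0.2327]
scene hub z [0.2364 0.238  0.2394]
scene vane 154 148.0 z [0.2302 0.2321 0.2334]
side hub z [0.2361 0.2377 0.2388]
side vane 364 148.0 z [0.224  0.23   0.2326]
```

View pics/w5.png

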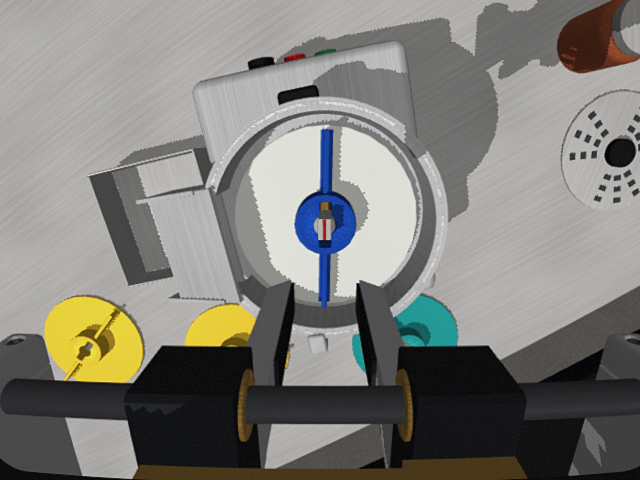

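The disc sank 8.0 mm in total and is level, and the pin shows in the notch at (325,207). The arm is clear, so I'm handing in.

```bash
python3 -c "
from station import ctrl
print(ctrl.hand_in())"
```

```text
the job is handed in; nothing more can be done
None
```

The ejector plate was turned about 40° onto the cross pin and pressed home: it sits level, 8 mm below its starting height, and the job is handed in; it tipped about 1.7° while being pushed but levelled when I backed the fingertip off, before I pressed it down.

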